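Unpack a returned lens from its case

ROBOT

A 6-joint arm with a two-finger parallel gripper is mounted at the origin on the work surface. World frame = base frame: x ahead of the robot, y to its left, z up, the work surface at z = 0. Lengths are in m, angles in rad, forces in N, time in s.
With the tool pointing down it reaches from about 0.225 to 0.725 m from the base axis. Payload 3.1 kg.
Tool frame: the origin (TCP) lies at the very end of the fingers, on their centre line; the grasp point (between the pads) lies 19 mm behind it; z points along the fingers, y is the line along which they close (so a half turn about z gives the same grasp; the last joint's range is limited). The gripper opens to 85 mm and grips with 20 to 120 N. Pads are 22 mm wide; open, the fingers measure 114 mm over their backs; the gripper's body (76 mm by 85 mm) begins 54 mm behind the grasp point. The pads swing forward as they close: fully open they stand 13 mm farther back than shut.
Start: joints at [-1.372, 0.048, 0.099, 1.622, 0, 1.443], TCP at [0.169, -0.497, 0.231] pointing down, gripper open.
Joint ranges: [-2.91, 2.91], [-0.99, 1.94], [-1.21, 1.42], [-2.12, 2.29], [-1.49, 1.47], [-3.14, 3.14]. Speed limits (rad/s): [2.79, 2.79, 3.14, 3.14, 3.14, 3.14].

INTERFACE

Orientations are given as a 3x3 rotation matrix whose columns are the frame's x, y, z axes.
In Python, from bench import ctrl, open_gripper, gripper_close, solver, monitor, viewer, job gives the robot as it stands. Calls block until the motion is done:
- ctrl.move_to(position, orientation): joint-space move of the TCP to a pose.
- ctrl.movel(position, frame=None, v=0.15, force_limit=None): straight line of the TCP; frame=None keeps the orientation; v is the mean speed in m/s. With force_limit (N) it stops when the force on the tool has changed by that much, and returns True; else False.
- ctrl.move_joints(angles): joint-space move.
- open_gripper() and gripper_close(): open the fingers fully, or close them until they stop; the grip force is fixed at half the most.
- ctrl.wait(seconds).
- solver.solve_ik(position, orientation): joint angles nearest the present ones, or None.
- monitor.read_state(): the state.
- viewer.grab_frame(name): name is "scene" or "top" or "wrist"; returns the picture (480x640x3 uint8, red, green, blue); there is no depth.
- viewer.camera_info(name): a dict with "vfov" (degrees; the focal length in pixels is half the picture's height over the tangent of half this angle, whatever the lens; pixels are square), "cx", "cy" (the principal point, pixels), "position" and "attitude" of the camera in the world; the wrist camera has in their place "hand_eye" (4x4, takes a point from camera to tool coordinates, whose origin is the TCP and whose axes are the flange's). Camera axes: x right, y down, z forward; pixel columns grow to the right and rows downward; lengths in m; the calibration is good to about 2 mm. The wrist camera is an equidistant fisheye: a pixel r from the principal point sees the ray r / f radians off the axis. A picture is of the moment at which its call begins: read the wrist's pose just before it. camera_info takes no time and is no camera call.
A pose or a line that the arm cannot do raises ctrl.MotionError and nothing moves.
- job.job_done(): hands the job in; it is judged then, once.
Trained networks look in the newest picture that a camera, given by its name, has taken for a name from the list of things; names that differ only in an ending like _2 or _b are one class to them, and where a whole thing is asked for, a point or a joint stands for the part that bears it (a point fixed in the world has none). Each returns a list of dicts, best first, with "score" (0 to 1); they miss things now and then, are a little off and sometimes report something else, mostly with a low value. They report only what shows in the picture. A call takes as long as a camera call. They do not tell look-alikes from the thing itself.
- viewer.look_for(camera, query): "pixel" ([row, column] in pixels, amid what is visible of it).
- viewer.outline_of(camera, query): "pixels" (480x640 bool, what is visible of it) and "pixel" ([row, column] in pixels, amid what is visible of it).
The state is a dict: "clock": time; "joints": joint angles; "joint_velocities": joint speeds; "joint_efforts": joint torques, N m; "tcp_pos": TCP position; "ee_rot": TCP orientation; "contact_force": force on the tool from outside, world axes, zero at the start; "ft_torque": the same for the moment, N m; "width": finger opening in m; "finger_force": force on a finger pad.
Only numpy, scipy, OpenCV 4.12 (cv2) and the standard library are available. Lean on these libraries where they do the work, as an engineer would, in place of code of your own. Each camera call takes 0.05 s, during which the arm holds its last target. There are 200 camera calls.

TASK

A lens has come back to the equipment counter in the taller of the two round black cases. Take it apart: first lift off the case's cover and set it down gently, open side down, on the grey counter mat, then lift out the lens and stand it gently, glass end up as it was, on the mat next to the cover. Both must be wholly on the mat; leave the case's base standing where it is.

Things in the scene. Friction and masses are not known exactly. Their poses are not given: they have to be found in the camera images.
- case_cover: Loose bell cover of the taller case (133 mm high in all; the other is 96): black, open below, 92 mm outside, 84 inside, 87 high, 82 deep, 0.22 kg. Metal bar on its roof: 50 mm long, 12 thick, top at z = 121 mm, 34 above the roof. Origin: centre of its lower rim; z up, x along the bar, y across its thickness. No latch; lift it straight up 85 mm to clear the lens hidden inside.
- lens: Camera lens standing loose in the case under the cover: a black cylinder 60 mm in diameter (52 over the lowest 10 mm), 85 mm high, about 0.45 kg, glass end up. Origin: centre of its underside; z up; round, so yaw does not matter. With the cover off, its upper 61 mm stand clear above the base. A 60 N grip does no harm.
- case_base: Loose base of the taller case: black flange 100 mm across, 12 thick, with a grey collar (76 mm outside, 68 inside) up to 30 mm; socket floor at 6 mm; 0.35 kg. Origin: centre of its underside on the counter; z up. The cover's rim sits on the flange around the collar, the lens in the socket, each with 4 mm play. A battery 38 mm high stands between the two cases.
- mat: Grey rectangular counter mat, 260 x 170 mm, 4 mm thick, fixed flat on the counter left or right of the cases, empty at the start (a clipboard with paper lies on the other side). Origin: centre of its underside, so its top is at z = 4 mm; x along the 260 mm length, y along the 170 mm width.
Mind the look-alikes: they are no part of the job. What is shaped like the case_cover but green or red is not meant.

How it is judged:
By the outcome, as a careful person would: the job done as asked, in the order asked, and still so for the second after the job is handed in, with the robot touching nothing.
It also fails if it takes over 64 s, if anything falls off the work surface, if the arm or the gripper's body presses on something with over 40 N, if the wrist force passes 120 N, or if a joint passes its speed limit or range.

## Working session

There is one attempt and no reset: what is moved stays moved. The work goes in short steps, each a Python script; the robot and the scene stay as the last script left them, time stands still between calls to the robot, and variables do not carry over. Pictures are saved under pics/ and viewed, at most 10 in all, crops included, and the job is handed in when it is done.

```bash
mkdir -p pics; ls
python3 - <<'E'
from bench import viewer,monitor
import cv2,numpy as np
for n in("scene","top"):
    f=viewer.grab_frame(n); cv2.imwrite(f"pics/{n}0.png",f[:,:,::-1])
    print(n,viewer.camera_info(n))
    for q in("case_cover","case_base","mat","lens"):
        print(q,[(round(d["score"],2),np.round(d["pixel"]).tolist()) for d in viewer.look_for(n,q)])
print(viewer.camera_info("wrist"),monitor.read_state()["clock"])
E
```

```text
pics
scene {'vfov': 57.399869338597995, 'cx': 312.77288884902293, 'cy': 241.7218733924336, 'position': array([ 0.93125551, -0.50572571,  0.53904712]), 'attitude': array([[ 0.81198804,  0.36062356, -0.45894016],
       [ 0.58324569, -0.4711997 ,  0.66166102],
       [ 0.02235809, -0.80493571, -0.59294066]])}
case_cover [(0.91, [193.0, 466.0]), (0.85, [268.0, 227.0]), (0.77, [424.0, 314.0]), (0.76, [267.0, 355.0])]
case_base []
mat [(0.88, [377.0, 158.0]), (0.53, [268.0, 354.0])]
lens []
top {'vfov': 57.54515904578907, 'cx': 324.2994053643458, 'cy': 240.44380619382898, 'position': array([0.44761924, 0.06919617, 1.06053239]), 'attitude': array([[-0.00916065, -0.99211855,  0.12496745],
       [-0.99991948,  0.010186  ,  0.00756842],
       [-0.00878169, -0.12488806, -0.99213197]])}
case_cover [(0.92, [200.0, 352.0]), (0.87, [160.0, 463.0]), (0.75, [341.0, 416.0]), (0.71, [187.0, 174.0])]
case_base [(0.5, [223.0, 352.0])]
mat [(0.89, [264.0, 482.0])]
lens [(0.51, [266.0, 480.0])]
{'vfov': 65.70646984690485, 'cx': 319.25836601959753, 'cy': 237.78425491450275, 'hand_eye': array([[-1.64772986e-04, -9.48665991e-01, -3.16279640e-01,
         8.18605759e-02],
       [ 9.99999970e-01, -2.13083726e-04,  1.18162218e-04,
        -2.42595835e-04],
       [-1.79490522e-04, -3.16279611e-01,  9.48665998e-01,
        -1.42385089e-01],
       [ 0.00000000e+00,  0.00000000e+00,  0.00000000e+00,
         1.00000000e+00]])} 0.5
```

View pics/top0.png

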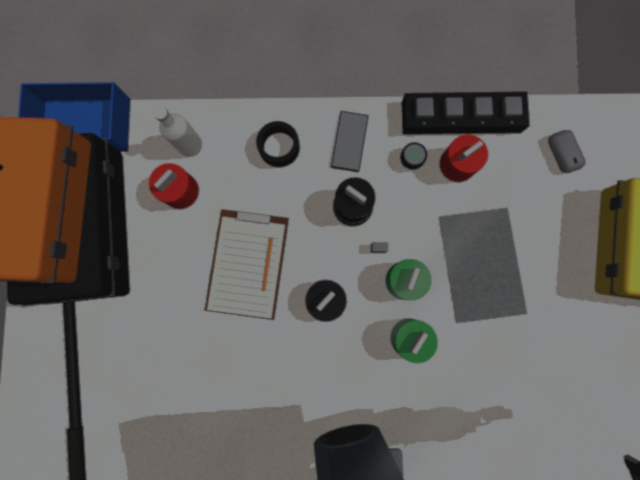

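View pics/scene0.png

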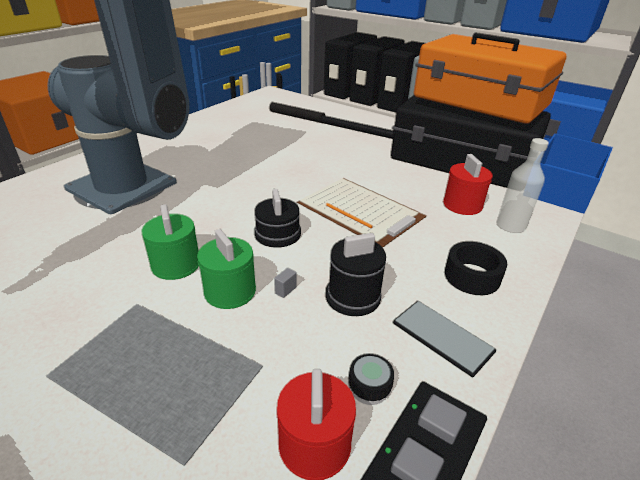

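The taller black case is at top (200,355), and in the scene view at (267,355). The short one is at (300,326). The mat is at (264,482), with two green cases beside its left edge. Next I'll compute positions.

```bash
cat > h.py <<'E'
import numpy as np,cv2
from bench import *
def ray(n,px):
    c=viewer.camera_info(n); f=240/np.tan(np.radians(c["vfov"]/2))
    d=np.array([(px[1]-c["cx"])/f,(px[0]-c["cy"])/f,1]); return np.array(c["position"]),np.array(c["attitude"])@d
def atz(n,px,z):
    p,d=ray(n,px); return (p+d*(z-p[2])/d[2])[:2]
def wz(px,z,pos,R):
    c=viewer.camera_info("wrist"); f=240/np.tan(np.radians(c["vfov"]/2))
    u=np.array([px[1]-c["cx"],px[0]-c["cy"]]); r=np.hypot(*u); t=r/f
    d=np.r_[np.sin(t)*u/max(r,1e-9),np.cos(t)]; H=np.array(c["hand_eye"])
    p=pos+R@H[:3,3]; d=R@H[:3,:3]@d; return (p+d*(z-p[2])/d[2])[:2]
def down(yaw): # tool x at yaw, z down
    c,s=np.cos(yaw),np.sin(yaw); return np.array([[c,s,0],[s,-c,0],[0,0,-1.]])
E
python3 - <<'E'
from h import *
f=viewer.grab_frame("top").astype(int)
m=(f.min(2)>95)
g=np.zeros_like(m); g[180:208,342:370]=1
n,l,s,c=cv2.connectedComponentsWithStats((m&g).astype(np.uint8))
i=1+np.argmax(s[1:,4]); ys,xs=np.where(l==i); print("bar",s[i],c[i])
r=cv2.minAreaRect(np.c_[xs,ys].astype(np.float32)); b=cv2.boxPoints(r); P=np.array([atz("top",(q[1],q[0]),.133) for q in b]); print(P.round(4),P.mean(0))
o=viewer.outline_of("top","mat")[0]; ys,xs=np.where(o["pixels"])
b=cv2.boxPoints(cv2.minAreaRect(np.c_[xs,ys].astype(np.float32))); M=np.array([atz("top",(q[1],q[0]),.004) for q in b]); print(M.round(4),M.mean(0),np.linalg.norm(np.diff(M,axis=0),axis=1))
for k in viewer.outline_of("top","case_cover"): print(k["score"],k["pixel"],atz("top",k["pixel"],.1))
# scene bar centre check
viewer.grab_frame("scene"); print(atz("scene",(245,360),.122))
E
```

```text
bar [347 186  19  15  96] [355.92708333 193.14583333]
[[ 0.6774  0.0285]
 [ 0.6851  0.0229]
 [ 0.6568 -0.0147]
 [ 0.6491 -0.0091]] [0.66709473 0.00688059]
[[ 0.6378 -0.2034]
 [ 0.664  -0.377 ]
 [ 0.4013 -0.4018]
 [ 0.3764 -0.2336]] [ 0.5198754  -0.30395603] [0.1754801  0.2639085  0.17005834]
0.72 [201.2, 350.6] [0.65656989 0.01681824]
0.64 [343.1, 411.6] [ 0.34445839 -0.10894845]
0.6 [188.5, 171.2] [0.69025316 0.42081664]
0.58 [280.3, 409.1] [ 0.47888055 -0.10807074]
0.56 [160.3, 464.2] [ 0.74798294 -0.24145444]
[ 0.67345292 -0.00169611]
```

Run:
```python
from h import *
M=np.array([atz("top",q,.004) for q in[(215,440),(209,508),(315,525),(322,457)]]); print(M.round(4),M.mean(0),np.linalg.norm(np.diff(M,axis=0),axis=1))
for y in (53,233-360):
  for z in (.104,.21,.24):
    print(y,z,solver.solve_ik(np.array([.667,.007,z]),down(np.radians(y))))
y=np.radians(-127)
q=solver.solve_ik(np.array([.667,.007,.24]),down(y))
y=y if q is not None else np.radians(53)
open_gripper()
ctrl.move_to(np.array([.667,.007,.24]),down(y))
s=monitor.read_state(); print(s["clock"],s["tcp_pos"],s["width"])
f=viewer.grab_frame("wrist"); cv2.imwrite("pics/w1.png",f[:,:,::-1])
```

```text
[[ 0.6406 -0.2066]
 [ 0.6537 -0.3734]
 [ 0.3973 -0.3979]
 [ 0.3823 -0.236 ]] [ 0.51846606 -0.30351822] [0.16732459 0.25760139 0.16259873]
53 0.104 [-0.08996887  0.42815736  0.29530028  1.43793925  0.          2.12659928]
53 0.21 [-0.08996887  0.43365316  0.51314479  1.65028796  0.          2.12659928]
53 0.24 [-0.08996887  0.44825438  0.59282949  1.71537144  0.          2.12659928]
-127 0.104 [-0.08996887  0.42815736  0.29530028  1.43793925  0.         -1.01499337]
-127 0.21 [-0.08996887  0.43365316  0.51314479  1.65028796  0.         -1.01499337]
-127 0.24 [-0.08996887  0.44825438  0.59282949  1.71537144  0.         -1.01499337]
3.4333 [0.6669522  0.00608086 0.24006547] 0.08549468718813148
```

View pics/w1.png

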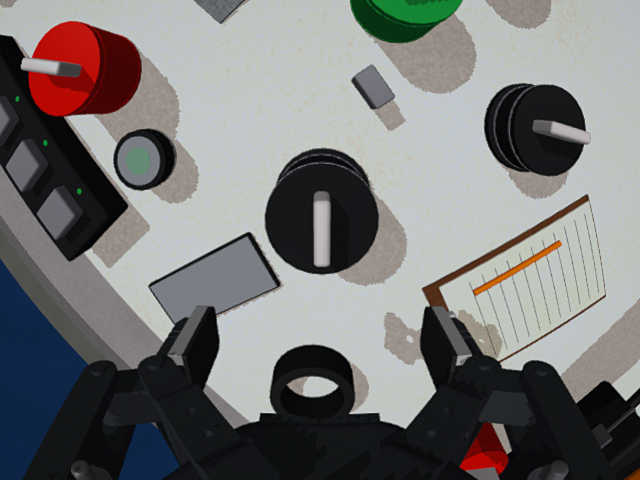

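The wrist view shows the black case at (215,321), with its bar running vertically from (192,321) to (266,321). So the bar lies along tool x. Next I'll measure its centre.

Run:
```python
from h import *
s=monitor.read_state(); p,R=s["tcp_pos"],s["ee_rot"]
f=cv2.imread("pics/w1.png").astype(int)
m=(f.min(2)>120); g=np.zeros_like(m); g[170:272,295:350]=1
n,l,st,c=cv2.connectedComponentsWithStats((m&g).astype(np.uint8))
i=1+np.argmax(st[1:,4]); ys,xs=np.where(l==i); print(st[i],c[i])
r=cv2.minAreaRect(np.c_[xs,ys].astype(np.float32)); b=cv2.boxPoints(r); P=np.array([wz((q[1],q[0]),.133,p,R) for q in b]); print(r,P.round(4),P.mean(0),np.linalg.norm(np.diff(P,axis=0),axis=1))
d=P-P.mean(0); u=np.linalg.svd(d)[2][0]; print("yaw",np.degrees(np.arctan2(u[1],u[0])))
print("tcp proj",wz((238,319),.133,p,R),p)
```

```text
[314 200  16  66 990] [321.10909091 232.28787879]
((321.4999694824219, 232.5), (14.999998092651367, 64.99998474121094), 0.0) [[ 0.6842  0.0221]
 [ 0.6549 -0.0162]
 [ 0.6467 -0.01  ]
 [ 0.6755  0.0287]] [0.66533403 0.00617546] [0.04819668 0.01030218 0.04820468]
yaw -126.98720325739524
tcp proj [0.66880296 0.00783214] [0.66696245 0.00600476 0.24009729]
```

Run:
```python
from h import *
ctrl.movel(np.array([.6658,.0062,.15]),down(np.radians(-127)))
print(ctrl.movel(np.array([.6658,.0062,.106]),v=.08,force_limit=8))
gripper_close(); s=monitor.read_state(); print(s["width"],s["finger_force"],s["contact_force"],s["tcp_pos"])
print(ctrl.movel(np.array([.6658,.0062,.125]),v=.05))
ctrl.movel(np.array([.6658,.0062,.215]),v=.1)
s=monitor.read_state(); print(s["clock"],s["width"],s["finger_force"],s["contact_force"],s["tcp_pos"])
f=viewer.grab_frame("scene"); cv2.imwrite("pics/s2.png",f[:,:,::-1])
```

```text
False
0.010951728978683769 62.66508221626282 [-0.41698743 -0.50067965  0.81673572] [0.66586265 0.00622686 0.10617832]
False
7.1833 0.01110436113723182 62.27020025253296 [-0.23638924  0.55155792 -2.49078097] [0.66542456 0.00621236 0.21398023]
```

View pics/s2.png

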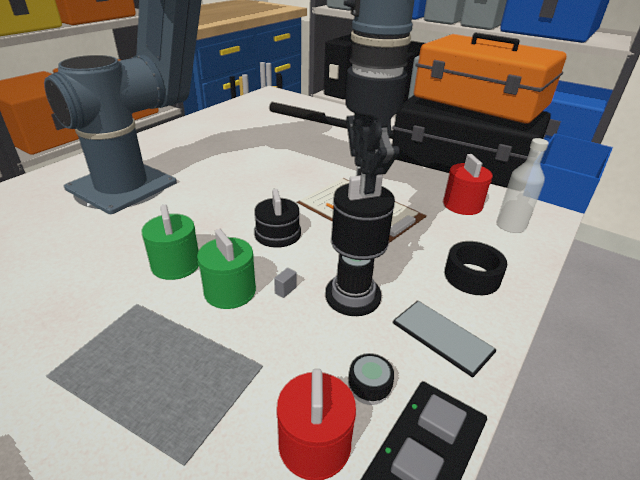

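The cover is clear of the lens, which stands in the base at (257,357). Next I'll set the cover on the far half of the mat.

Run:
```python
from h import *
ctrl.movel(np.array([.6658,.0062,.23]),v=.1)
ctrl.movel(np.array([.576,-.298,.23]),v=.15)
ctrl.movel(np.array([.576,-.298,.112]),v=.1)
print(ctrl.movel(np.array([.576,-.298,.096]),v=.015,force_limit=3))
s=monitor.read_state(); print(s["clock"],s["width"],s["contact_force"],s["tcp_pos"])
open_gripper()
ctrl.movel(np.array([.576,-.298,.24]),v=.15)
L=np.array([.64,-.01,.24])
ctrl.move_to(L,down(np.radians(180)))
s=monitor.read_state(); p,R=s["tcp_pos"],s["ee_rot"]; print(s["clock"],p,s["width"])
f=viewer.grab_frame("wrist"); cv2.imwrite("pics/w3.png",f[:,:,::-1])
for q in("lens","case_base"):
    for d in viewer.outline_of("wrist",q)[:2]: print(q,d["score"],d["pixel"],wz(d["pixel"],.091,p,R),d["pixels"].sum())
t=viewer.grab_frame("top"); cv2.imwrite("pics/t3.png",t[:,:,::-1])
for q in("lens","case_base"):
    for d in viewer.look_for("top",q)[:2]: print(q,d["score"],d["pixel"],atz("top",d["pixel"],.091))
```

```text
True
11.975 0.010474832862100254 [-0.76825191  0.56681627  5.23472408] [ 0.57562653 -0.2977566   0.09815747]
15.0417 [ 0.63977483 -0.01062793  0.23936643] 0.08566501425591161
lens 0.73 [239.8, 337.1] [0.65745176 0.00440233] 4843
case_base 0.77 [193.8, 330.5] [ 0.61874354 -0.00137743] 2943
lens 0.46 [203.7, 347.3] [0.65285437 0.02387325]
case_base 0.57 [206.8, 338.2] [0.64595367 0.0445155 ]
```

View pics/w3.png

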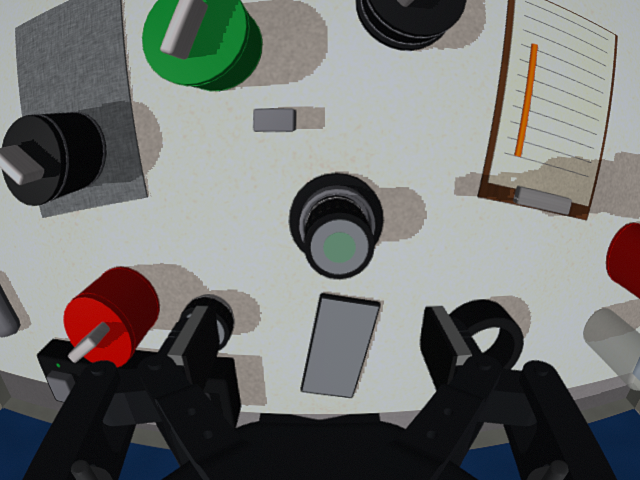

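View pics/t3.png

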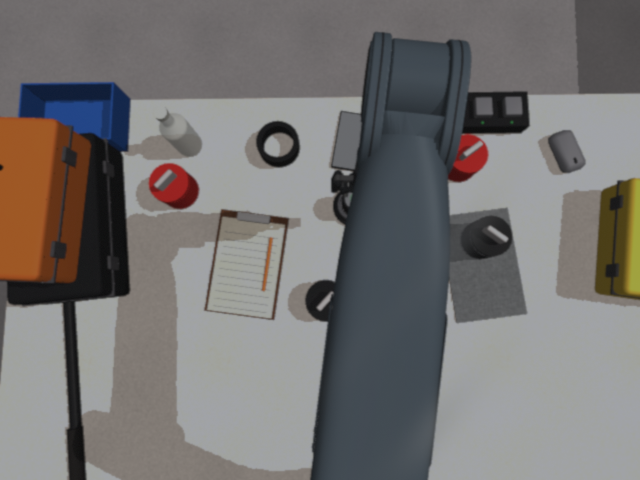

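The cover stands on the mat, at top view (238,488). The lens's top ring in the wrist view spans cols 304–376 and rows 212–279, centred near (245.5,340).

Run:
```python
from h import *
s=monitor.read_state(); p,R=s["tcp_pos"],s["ee_rot"]
c=wz((245.5,340),.091,p,R); print(c,[wz(q,.091,p,R).round(4) for q in((245.5,304),(245.5,376),(212,340),(279,340))])
for y in range(-180,180,30):
    q=solver.solve_ik(np.r_[c,.05],down(np.radians(y))); print(y,None if q is None else np.round(q,2)[[1,2,3,4,5]])
```

```text
[0.66309188 0.00671253] [array([ 0.6631, -0.0233]), array([0.6632, 0.037 ]), array([0.6343, 0.0063]), array([0.6938, 0.0073])]
-180 [ 0.44  0.2   1.33  0.   -0.09]
-150 [ 0.44  0.2   1.33  0.   -0.61]
-120 [ 0.44  0.2   1.33  0.   -1.14]
-90 [ 0.44  0.2   1.33  0.   -1.66]
-60 [ 0.44  0.2   1.33  0.   -2.19]
-30 [ 0.44  0.2   1.33  0.   -2.71]
0 [0.44 0.2  1.33 0.   3.05]
30 [0.44 0.2  1.33 0.   2.53]
60 [0.44 0.2  1.33 0.   2.  ]
90 [0.44 0.2  1.33 0.   1.48]
120 [0.44 0.2  1.33 0.   0.96]
150 [0.44 0.2  1.33 0.   0.43]
```

Run:
```python
from h import *
c=np.array([.664,.0066])
ctrl.movel(np.r_[c,.12],down(np.pi),v=.15)
print(ctrl.movel(np.r_[c,.05],v=.08,force_limit=8))
gripper_close(); s=monitor.read_state(); print(s["width"],s["finger_force"],s["contact_force"],s["tcp_pos"])
ctrl.movel(np.r_[c,.062],v=.03)
ctrl.movel(np.r_[c,.21],v=.12)
s=monitor.read_state(); print(s["clock"],s["width"],s["finger_force"],s["contact_force"],s["tcp_pos"])
f=viewer.grab_frame("scene"); cv2.imwrite("pics/s4.png",f[:,:,::-1])
```

```text
False
0.05857460088153965 65.55983234080486 [-0.63057008 -0.66521891  3.4059512 ] [0.66498271 0.00620498 0.05144412]
19.6417 0.058484281101365394 65.07138326531276 [-0.51220402  0.5590286  -3.98922032] [0.66346664 0.00664906 0.20865997]
```

View pics/s4.png

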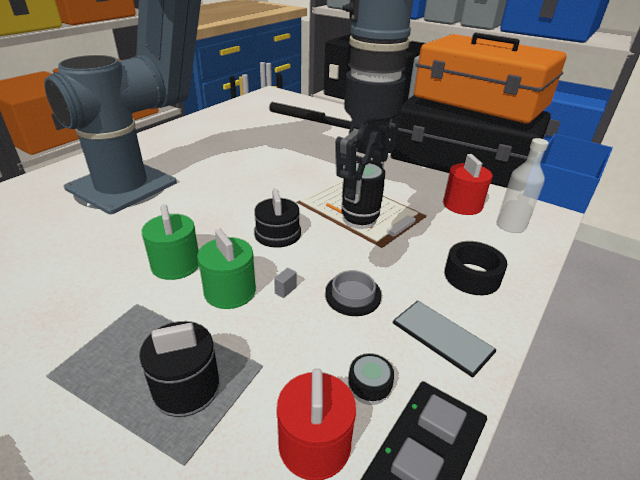

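The lens is held upright and the base stayed put. Next I'll place the lens on the near half of the mat.

Run:
```python
from h import *
R=down(np.radians(-174)); c=np.array([.451,-.311])
ctrl.movel(np.r_[.664,.0066,.225],v=.1)
ctrl.movel(np.r_[c,.225],R,v=.15)
ctrl.movel(np.r_[c,.065],v=.1)
print(ctrl.movel(np.r_[c,.044],v=.015,force_limit=3))
s=monitor.read_state(); print(s["clock"],s["width"],s["contact_force"],s["tcp_pos"])
open_gripper()
ctrl.movel(np.r_[c,.12],v=.08)
ctrl.movel(np.r_[c,.24],v=.15)
ctrl.move_to(np.array([.42,.12,.3]),down(np.pi))
print(monitor.read_state()["clock"])
f=viewer.grab_frame("scene"); t=viewer.grab_frame("top")
cv2.imwrite("pics/t5.png",t[150:380,300:600,::-1].repeat(2,0).repeat(2,1)); cv2.imwrite("pics/s5.png",f[:,:,::-1])
```

```text
True
25.4167 0.05902911267797933 [-0.08996244 -0.22096979  5.96915467] [ 0.45086923 -0.31097114  0.04939755]
29.4333
```

View pics/t5.png

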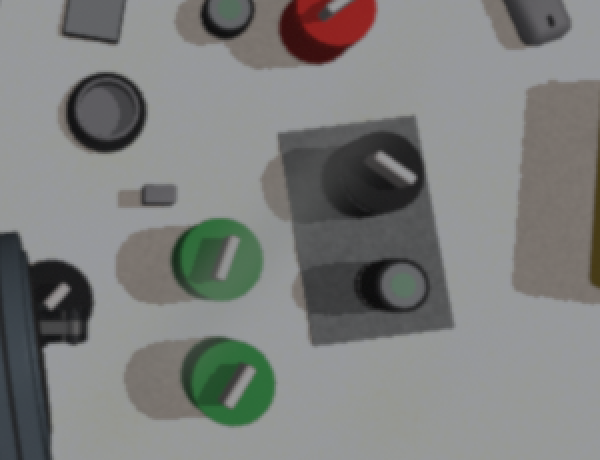

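View pics/s5.png

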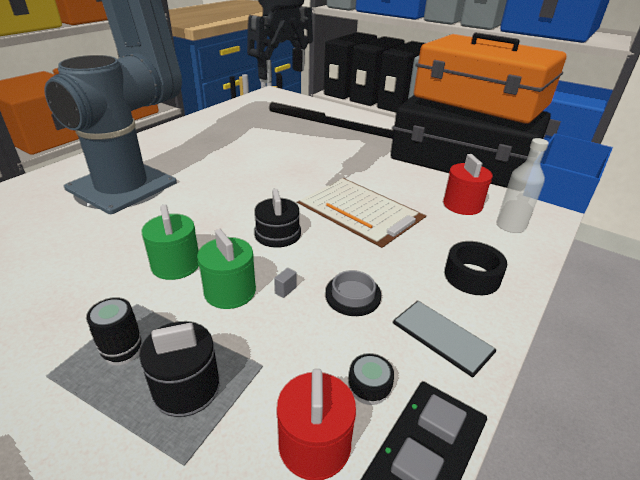

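The cover stands at crop (180,375) and the lens at (290,390). Both are upright and wholly on the mat, and the base hasn't moved.

```bash
python3 -c "
from bench import job; print(job.job_done())"
```

```text
the job is handed in; nothing more can be done
None
```

I lifted off the cover and set it open side down on the mat, then stood the lens glass end up beside it. The base is still in place, and the job was handed in at about 29 s on the robot's clock; no verdict came back.

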